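# Clear the sample lift and raise it three clicks

### The job

Clear the two cork offcuts off the metal stage of the sample lift into the glass waste beaker, leaving the beaker standing where it is and the other bottles undisturbed. Then take the red grip of the lift's ratchet lever, pull it round three clicks from its rest position, feeling each click and never slipping over into a fourth, and finish while still holding the lever there: it springs back if let go.

Things in the scene. Friction and masses are not known exactly. Their poses are not given: they have to be found in the camera images.
- sample_lift: Grey bench lift fixed to the worktop: base plate 215 x 230 mm, top 18 mm high. Origin: on the worktop, 95 mm from the plate's near edge, mid-width; x runs away from the robot at yaw 0, y to the left. The aluminium stage is on its -y half, the lever on its +y half. Apart from the stage and the red grip everything stays below 50 mm.
- stage_centre (a point): Centre of the top face of the flat aluminium stage at rest, 55 mm above the worktop; stage 120 mm (lift x) by 96 mm (lift y). The stage rises 4.4 mm for each click of the lever and sinks back with it. The point stays at the rest height. A shelf overhangs the back of the worktop: front edge at x = 0.578, underside 0.45 m up; keep the wrist in front of it.
- lever_pivot (a point): A fixed point on the upright axis of the lever, 115 mm above the worktop (45 mm in x and 70 mm in y from the lift's origin). The lever swings level about this axis.
- lever_grip: Upright red round grip at the free end of the lever, 20 mm in diameter, 105 mm from the lever's axis. Origin: centre of its lower end, 43 mm above the worktop; full diameter from 55 to 111 mm above the worktop, top at 115 mm. It spins freely on the lever. At rest the lever points to the lift's -x, 0.15 rad towards the stage.
- lift_lever (a joint): Lever angle (rad): 0 at rest on its stop, growing clockwise from above, carrying the red grip to the lift's +y, away from the stage; end stop 1.10. Click seats every 0.22 (23 mm of grip travel), crests half way between. Pulling the grip takes about 5 to 6 N short of each seat, jumping to 8 to 9 N on leaving it: that is the click. Let go, the spring returns it to 0.
- cork_a: Brown cork offcut, 30 mm (its x) by 22 mm (its y), 18 mm high with a slightly slanting crown to 28 mm. Origin: centre of its underside. Starts on the stage, on its robot side. 15 g. Gripping across its y is easiest.
- cork_b: Brown cork offcut, 24 by 24 mm, 22 mm high with a crown to 29 mm. Origin: centre of its underside. Starts on the stage, on its far side. 15 g.
- waste_beaker: Empty clear beaker of 88 x 92 mm, 118 mm high, opening about 75 mm wide, standing loose on the worktop to the right of the lift. Origin: centre of its underside.
- white_bottle: White 78 mm bottle, 33 mm wide, standing near the front edge. Origin: centre of its underside. Leave it.
- black_bottle: Black 96 mm dropper bottle, 33 mm wide, standing to the right of the beaker. Origin: centre of its underside. Leave it.
- blue_cap_bottle: White bottle with a blue cap, 57 mm wide, 102 mm high, standing to the right. Origin: centre of its underside. Leave it.

How it is judged:
By the outcome, as a careful person would: the job done as asked, in the order asked, and still so for the second after the job is handed in, while the arm keeps its last pose, push and grip.
It also fails if it takes over 54 s, if anything falls off the work surface, if the arm or the gripper's body presses on something with over 40 N, if the wrist force passes 120 N, or if a joint passes its speed limit or range.

### The arm

A 6-joint arm with a two-finger parallel gripper is mounted at the origin on a cart in front of the work surface, level with it; the furniture and walls round the work are solid. World frame = base frame: x ahead of the robot, y to its left, z up, the work surface at z = 0. Lengths are in m, angles in rad, forces in N, time in s.
With the tool pointing down it reaches from about 0.25 to 0.85 m from the base axis. Payload 12.5 kg.
Tool frame: the origin (TCP) lies at the very end of the fingers, on their centre line; the grasp point (between the pads) lies 19 mm behind it (bot.grasp_offset is the distance from the TCP to the grasp point, in m); z points along the fingers, y is the line along which they close (so a half turn about z gives the same grasp; the last joint's range is limited). The gripper opens to 93 mm and grips with 3 to 60 N. Pads are 15 mm wide; open, the fingers measure 128 mm over their backs; the gripper's body (75 mm by 188 mm) begins 65 mm behind the grasp point.
Start: joints at [1.227, 0.351, 1.652, -0, 1.139, -0.085], TCP at [0.141, 0.532, 0.219] pointing down, gripper open.
Joint ranges: [-2.75, 2.75], [-0.79, 2.1], [0.01, 2.65], [-1.57, 4.71], [0.07, 3.14], [-2.87, 2.87]. Speed limits (rad/s): [2.22, 2.22, 2.79, 3.14, 3.14, 3.14].

### API

Orientations are given as a unit quaternion [w, x, y, z].
In Python, from workcell import bot, camrig, state gives the robot as it stands (bot), with the cameras (camrig) and the readings as plain functions.
- The arm moves only by the shell command python3 inch.py FILE [OPENING] [FORCE], which reads ROWS from the file FILE. ROWS is a JSON list of rows, 1 to 20 of them, each an object with the fields x, y, z (the shift in m), turn (a turn about the tool's z in rad); a field left out counts as zero; each row shifts and turns the commanded pose from where the row before left it, along the tool's axes as they then stand; what a row does not reach is not made up. A row lasts 1/12 s, in which the tool goes at most 0.0417 m and 0.125 rad, less where a joint would pass 70% of its speed; a pose out of reach is approached as far as the arm can. OPENING is the opening from 0.0 (shut) to 1.0 (fully open), set as the command begins (- or left out keeps the last). The fingers move at their own pace and stop on an object; FORCE is the grip in N (left out, the last holds). Time passes only in rows, so rows that do not move let the fingers close. It prints the time, the measured TCP pose, the force, the opening and the grip force at its end. Input that does not fit is refused with a message, and nothing moves.
- state(): the state, without advancing time (a new reading comes with each control period).
- camrig.capture(name): name is "scene" or "top" or "wrist"; returns the picture (480x640x3 uint8, red, green, blue); there is no depth.
- camrig.camera_params(name): a dict with "fx", "fy", "cx", "cy" (pixels), "distortion" ([k1, k2, p1, p2, k3] as OpenCV has them; the pictures are not rectified), "xyz" and "attitude" of the camera in the world; the wrist camera has in their place "hand_eye" (4x4, takes a point from camera to tool coordinates, whose origin is the TCP and whose axes are the flange's). Camera axes: x right, y down, z forward; pixel columns grow to the right and rows downward; lengths in m; the calibration is good to about 2 mm. A picture is of the moment at which its call begins: read the wrist's pose just before it. camera_params takes no time and is no camera call.
- bot.finish_job(): hands the job in; it is judged then, once.
The state is a dict: "clock": time; "joints": joint angles; "qd": joint speeds; "effort": joint torques, N m; "tcp_pos": TCP position; "tcp_rot": TCP orientation; "force": force on the tool from outside, world axes, zero at the start; "ft_torque": the same for the moment, N m; "width": opening from 0.0 (shut) to 1.0 (fully open); "gripper_force": force on a finger pad.
Only numpy, scipy, OpenCV 4.12 (cv2) and the standard library are available. Lean on these libraries where they do the work, as an engineer would, in place of code of your own. Each camera call takes 0.05 s, during which the arm holds its last target. There are 200 camera calls.

## Working session

There is one attempt and no reset: what is moved stays moved. The work goes in short steps, Python scripts to look and compute and a shell command to move; the robot and the scene stay as the last step left them, time stands still between calls to the robot, and variables do not carry over. Pictures are saved under pics/ and viewed, at most 10 in all, crops included, and the job is handed in when it is done.

```bash
ls; mkdir -p pics
python3 - <<'E'
from workcell import bot, camrig, state
import cv2
for n in ("scene","top"):
    cv2.imwrite(f"pics/{n}0.png",camrig.capture(n)[...,::-1]); print(n,camrig.camera_params(n))
print(camrig.camera_params("wrist"),state())
E
```

```text
inch.py
pics
workcell.py
scene {'fx': 526.047298623918, 'fy': 526.047298623918, 'cx': 323.7134735873503, 'cy': 237.61209826299333, 'distortion': array([0.03940285, 0.        , 0.        , 0.        , 0.        ]), 'xyz': array([-0.17488115, -0.65318141,  0.76364839]), 'attitude': array([-0.35130665,  0.79994797, -0.44400577,  0.19881087])}
top {'fx': 532.459188557935, 'fy': 532.459188557935, 'cx': 317.516624801675, 'cy': 230.97066301980468, 'distortion': array([0.03765729, 0.        , 0.        , 0.        , 0.        ]), 'xyz': array([ 0.39290144, -0.28672867,  1.38326774]), 'attitude': array([-0.0223153 ,  0.70742221, -0.70640356,  0.00706043])}
{'fx': 417.33271648928763, 'fy': 417.33271648928763, 'cx': 313.27773102210585, 'cy': 235.00991640386127, 'distortion': array([-0.01189199,  0.        ,  0.        ,  0.        ,  0.        ]), 'hand_eye': array([[ 1.86944376e-04, -9.56557161e-01, -2.91544786e-01,
         8.17776254e-02],
       [ 9.99999886e-01,  3.06980872e-04, -3.65982867e-04,
         2.13015871e-03],
       [ 4.39582205e-04, -2.91544684e-01,  9.56557110e-01,
        -1.65476786e-01],
       [ 0.00000000e+00,  0.00000000e+00,  0.00000000e+00,
         1.00000000e+00]])} {'clock': 0.1, 'joints': array([ 1.22741951e+00,  3.51194174e-01,  1.65234797e+00, -1.53092497e-05,
        1.13909398e+00, -8.46034132e-02]), 'qd': array([-0.00084174,  0.00029396, -0.00254839, -0.0019651 , -0.00058521,
       -0.00146761]), 'effort': array([ 4.90473340e-04, -4.98027527e+01, -2.85704470e+01,  7.00089661e-02,
        2.39040214e-02, -5.71545115e-05]), 'tcp_pos': array([0.14062016, 0.53140474, 0.2181534 ]), 'tcp_rot': array([-1.04004120e-04,  1.29022797e-01,  9.91641490e-01, -5.11312177e-04]), 'force': array([-0.60549691,  0.40930982,  0.59969245]), 'ft_torque': array([-0.01480843,  0.04879518,  0.01980279]), 'gripper_force': 0.0, 'width': 0.9977402474112362}
```

View pics/top0.png

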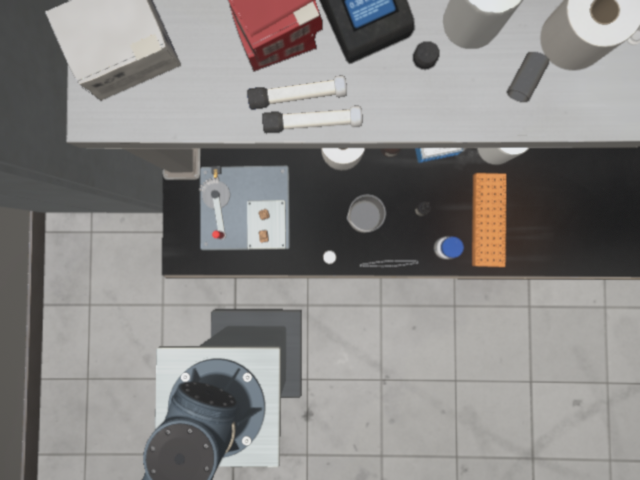

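View pics/scene0.png

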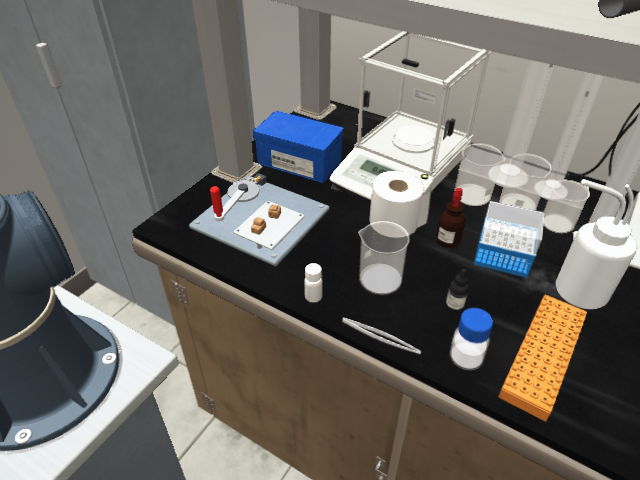

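The top picture shows the lift at about (245,208), corks at (264,214) and (264,236), the red grip at (217,235), beaker at (367,213) and white bottle at (330,257). I'll enlarge the lift area.

Run:
```python
import cv2
a=cv2.imread("pics/top0.png")[155:275,190:400]; b=cv2.imread("pics/scene0.png")[170:300,185:415]
cv2.imwrite("pics/c1.png",cv2.resize(a[:,:110],None,fx=5,fy=5,interpolation=cv2.INTER_CUBIC))
cv2.imwrite("pics/c2.png",cv2.resize(b,None,fx=3.4,fy=3.4,interpolation=cv2.INTER_CUBIC))
```

```text
(no output)
```

View pics/c1.png

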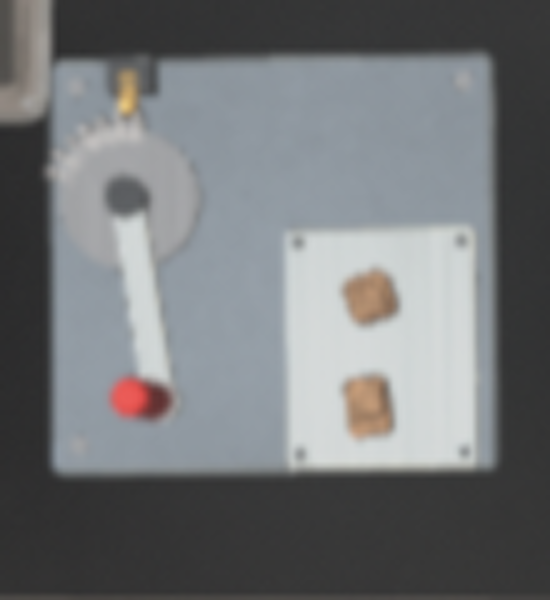

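View pics/c2.png

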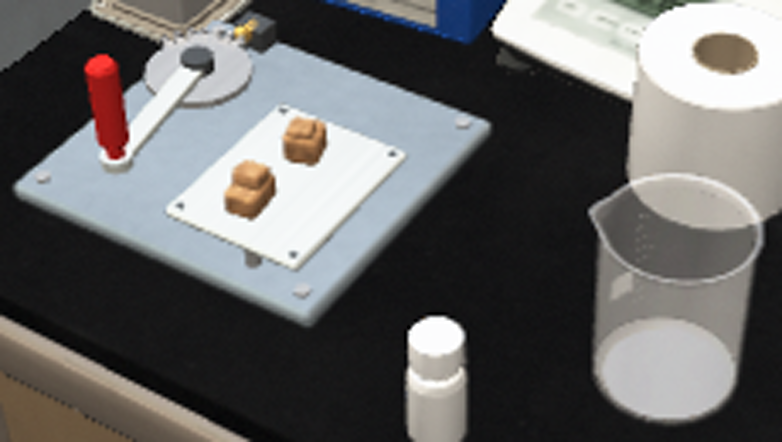

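The crops give, in c1 pixels: plate corners (52,60), (492,53), (497,470), (53,475); cork_a (370,406), cork_b (371,297), grip top (130,398), stage corners (286,230), (475,228), (478,468), (290,470). The beaker and bottles are off the crop.

```bash
cat > h.py <<'E'
import numpy as np,cv2
from scipy.spatial.transform import Rotation as R
from workcell import bot, camrig, state
def cam(n,st=None):
    p=camrig.camera_params(n); K=np.array([[p['fx'],0,p['cx']],[0,p['fy'],p['cy']],[0,0,1]])
    q=lambda a:R.from_quat(np.r_[a[1:],a[0]]).as_matrix()
    if n=='wrist':
        T=np.eye(4);T[:3,:3]=q(st['tcp_rot']);T[:3,3]=st['tcp_pos'];T=T@p['hand_eye'];return K,p['distortion'],T[:3,:3],T[:3,3]
    return K,p['distortion'],q(p['attitude']),p['xyz']
def pt(n,uv,z,st=None):
    K,d,M,o=cam(n,st); x=cv2.undistortPoints(np.array([[uv]],float),K,d)[0,0]
    r=M@np.r_[x,1]; return (o+r*(z-o[2])/r[2]).round(4)
def px(n,P,st=None):
    K,d,M,o=cam(n,st); return cv2.projectPoints(np.array([M.T@(np.array(P)-o)]),np.zeros(3),np.zeros(3),K,d)[0].ravel().round(1)
E
python3 - <<'E'
from h import *
c=lambda u,v:((u+.5)/5-.5+190,(v+.5)/5-.5+155)
d=lambda u,v:((u+.5)/3.4-.5+185,(v+.5)/3.4-.5+170)
for k in [(52,60),(492,53),(497,470),(53,475)]: print('plate',pt('top',c(*k),.018))
for k in [(286,230),(475,228),(478,468),(290,470)]: print('stage',pt('top',c(*k),.055))
print('corkA',pt('top',c(370,406),.077),pt('scene',d(250,188),.068))
print('corkB',pt('top',c(371,297),.079),pt('scene',d(305,140),.070))
print('grip',pt('top',c(130,398),.115),pt('scene',d(102,62),.113),'low',pt('scene',d(117,160),.045))
print('beaker rim',pt('top',(367,213),.118),pt('scene',d(685,228),.118),'base',pt('scene',d(666,370),.003))
print('white',pt('top',(330,257),.078),pt('scene',d(437,338),.075))
print('black',pt('top',(423,208),.096),'blue',pt('top',(452,247),.1))
E
```

```text
plate [0.616  0.0471 0.018 ]
plate [ 0.6195 -0.1807  0.018 ]
plate [ 0.4043 -0.1841  0.018 ]
plate [0.4014 0.0443 0.018 ]
stage [ 0.5242 -0.0804  0.055 ]
stage [ 0.5252 -0.1754  0.055 ]
stage [ 0.405  -0.1774  0.055 ]
stage [ 0.4038 -0.0833  0.055 ]
corkA [ 0.4352 -0.1259  0.077 ] [ 0.4372 -0.1239  0.068 ]
corkB [ 0.4888 -0.1263  0.079 ] [ 0.4889 -0.1268  0.07  ]
grip [ 0.4376 -0.0156  0.115 ] [ 0.4427 -0.0138  0.113 ] low [ 0.4348 -0.0207  0.045 ]
beaker rim [ 0.4884 -0.3769  0.118 ] [ 0.4913 -0.3791  0.118 ] base [ 0.494  -0.3764  0.003 ]
white [ 0.3834 -0.2892  0.078 ] [ 0.3863 -0.2879  0.075 ]
black [ 0.5021 -0.5131  0.096 ] blue [ 0.4082 -0.5807  0.1   ]
```

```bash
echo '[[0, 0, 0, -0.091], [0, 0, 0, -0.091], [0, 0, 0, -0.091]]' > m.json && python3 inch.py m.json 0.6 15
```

```text
refused: ROWS must be a list of objects with named fields. Nothing was moved.
```

Wrong form. The message asks for a list of objects with named fields, so I'll send the same numbers that way.

```bash
echo '[{"turn": -0.091}, {"turn": -0.091}, {"turn": -0.091}]' > m.json && python3 inch.py m.json 0.6 15; echo '[{"x": -0.014, "y": -0.033}, {"x": -0.014, "y": -0.033}, {"x": -0.014, "y": -0.033}, {"x": -0.014, "y": -0.033}, {"x": -0.014, "y": -0.033}, {"x": -0.014, "y": -0.033}, {"x": -0.014, "y": -0.033}, {"x": -0.014, "y": -0.033}, {"x": -0.014, "y": -0.033}, {"x": -0.014, "y": -0.033}, {"x": -0.014, "y": -0.033}, {"x": -0.014, "y": -0.033}, {"x": -0.014, "y": -0.033}, {"x": -0.014, "y": -0.033}, {"x": -0.014, "y": -0.033}, {"x": -0.014, "y": -0.033}, {"x": -0.014, "y": -0.033}, {"x": -0.014, "y": -0.033}, {"x": -0.014, "y": -0.033}, {}]' > m.json && python3 inch.py m.json
python3 - <<'E'
from h import *
s=state(); cv2.imwrite("pics/w1.png",camrig.capture("wrist")[...,::-1]); print(s['joints'],s['tcp_pos'],s['tcp_rot'])
for P in [(.436,-.125,.077),(.489,-.1265,.079),(.4384,-.0152,.115),(.524,-.080,.055),(.404,-.083,.055)]: print(px('wrist',P,s))
E
```

```text
clock: 0.35
tcp_pos: [0.1407, 0.5315, 0.2183]
tcp_rot: [-0.0, -0.009, 1.0, -0.0]
force: [-0.4, -0.5, 0.1]
width: 0.834
gripper_force: 0.0
clock: 2.02
tcp_pos: [0.4174, -0.0958, 0.2186]
tcp_rot: [0.0, -0.006, 1.0, -0.001]
force: [-0.5, 1.8, -1.2]
width: 0.599
gripper_force: 0.0
[-3.33840986e-01  1.25419493e-01  1.94654345e+00 -9.51707004e-04
  1.06835533e+00 -1.91525117e+00] [ 0.41737431 -0.09578245  0.21858031] [ 4.62100185e-04 -5.53578985e-03  9.99984387e-01 -6.05406588e-04]
[272.8 242.2]
[271.9 305.5]
[427.1 264.3]
[327.7 329.5]
[327.1 196.3]
```

View pics/w1.png

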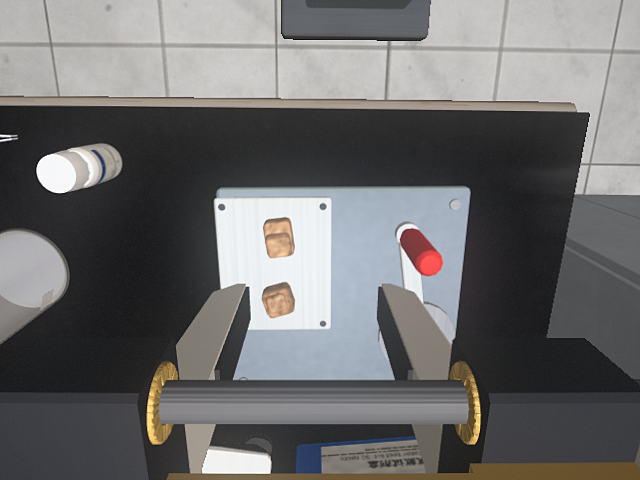

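The wrist picture shows cork_a at (279,238), yaw about 0.09; cork_b at (279,300), yaw about 0.36; grip top at (429,262). All agree with the fixed cameras to about 4 mm.

```bash
echo '[{"x": -0.019, "y": -0.027, "z": 0.02}, {"z": 0.03, "turn": -0.08}, {"z": 0.03}, {"z": 0.03}, {"z": 0.025}, {"z": 0.015}, {"z": 0.0085}, {"z": 0.002}, {}]' > m.json && python3 inch.py m.json ; echo '[{}, {}, {}, {}, {}, {}, {}, {}]' > m.json && python3 inch.py m.json 0 12
```

```text
clock: 2.82
tcp_pos: [0.4349, -0.1177, 0.0583]
tcp_rot: [-0.0, -0.047, 0.999, 0.0]
force: [0.1, -0.0, -0.0]
width: 0.603
gripper_force: 0.0
clock: 3.48
tcp_pos: [0.4351, -0.1183, 0.0584]
tcp_rot: [0.0, -0.047, 0.999, -0.0]
force: [-1.1, 0.1, 4.5]
width: 0.237
gripper_force: 12.0
```

```bash
echo '[{"z": -0.02}, {"z": -0.04}, {"z": -0.04}, {"x": -0.004, "y": -0.033}, {"x": -0.004, "y": -0.033}, {"x": -0.004, "y": -0.033}, {"x": -0.004, "y": -0.033}, {"x": -0.004, "y": -0.033}, {"x": -0.004, "y": -0.033}, {"x": -0.004, "y": -0.033}, {"x": -0.004, "y": -0.033}, {}, {}]' > m.json && python3 inch.py m.json
python3 - <<'E'
from h import *
s=state(); cv2.imwrite("pics/w2.png",camrig.capture("wrist")[...,::-1]); t=camrig.capture("scene")[...,::-1]; cv2.imwrite("pics/s2.png",cv2.resize(t[180:310,300:470],None,fx=3.5,fy=3.5))
print(s['tcp_pos'],s['width'])
E
```

```text
clock: 4.57
tcp_pos: [0.4913, -0.3789, 0.1573]
tcp_rot: [-0.0, -0.046, 0.999, 0.0]
force: [0.4, 0.6, -0.8]
width: 0.236
gripper_force: 12.0
[ 0.49130993 -0.37891682  0.15731893] 0.23632219457245282
```

View pics/w2.png

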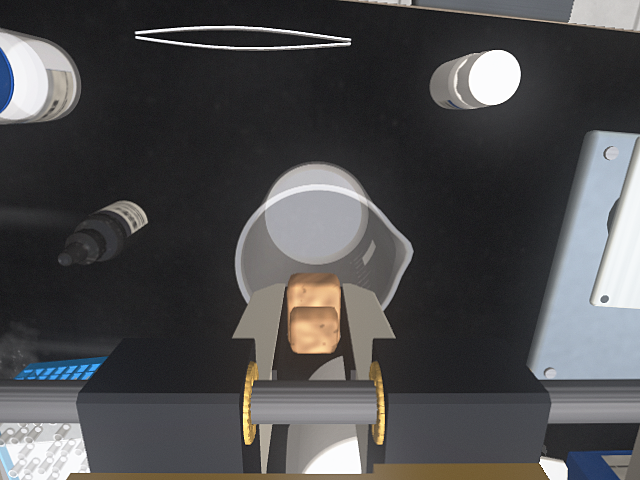

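The cork is held. The beaker rim spans u 236 to about 400 (spout on the right, 412), its robot-side edge at v 186. I'll compute the rim centre.

Run:
```python
from h import *
s=state()
for uv in [(316,186),(236,262),(398,262),(412,250)]: print(pt('wrist',uv,.118,s))
print([pt('wrist',uv,.001,s) for uv in [(316,163),(264,214),(369,214),(316,264)]])
```

```text
[ 0.4472 -0.3779  0.118 ]
[ 0.4912 -0.4158  0.118 ]
[ 0.4832 -0.3312  0.118 ]
[ 0.476 -0.325  0.118]
[array([ 0.4504, -0.3768,  0.001 ]), array([ 0.4944, -0.4141,  0.001 ]), array([ 0.4865, -0.331 ,  0.001 ]), array([ 0.5327, -0.3688,  0.001 ])]
```

```bash
echo '[{"y": 0.005, "z": 0.017}, {"z": 0.018}, {}, {}]' > m.json && python3 inch.py m.json; echo '[{}, {}, {}, {}, {}, {"z": -0.03}, {}]' > m.json && python3 inch.py m.json 0.6
python3 - <<'E'
from h import *
t=camrig.capture("wrist")[...,::-1]; u=camrig.capture("scene")[...,::-1]
cv2.imwrite("pics/m3.png",np.hstack([cv2.resize(t,(400,300)),cv2.resize(u[180:310,300:470],(392,300))]))
E
```

```text
clock: 5.0
tcp_pos: [0.491, -0.3719, 0.123]
tcp_rot: [-0.001, -0.048, 0.999, 0.001]
force: [-0.4, -0.1, -0.2]
width: 0.235
gripper_force: 12.0
clock: 5.58
tcp_pos: [0.4926, -0.3743, 0.1574]
tcp_rot: [0.002, -0.047, 0.999, -0.002]
force: [1.0, -0.3, 1.8]
width: 0.596
gripper_force: 0.0
```

View pics/m3.png

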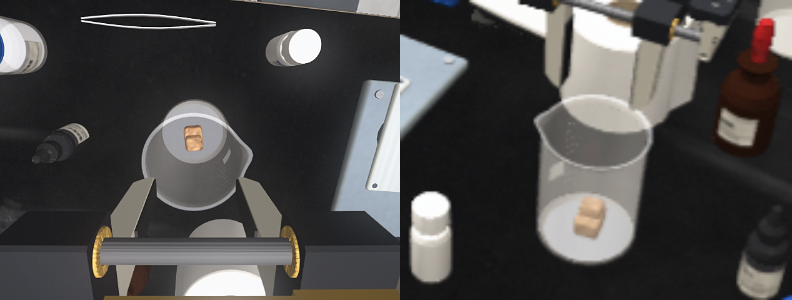

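Cork_a lies on the beaker floor (wrist (193,138), scene (590,217)) and the beaker is standing.

```bash
echo '[{"x": -0.0025, "y": 0.0314}, {"x": -0.0025, "y": 0.0314}, {"x": -0.0025, "y": 0.0314}, {"x": -0.0025, "y": 0.0314}, {"x": -0.0025, "y": 0.0314}, {"x": -0.0025, "y": 0.0314}, {"x": -0.0025, "y": 0.0314}, {"x": -0.0025, "y": 0.0314}, {"turn": -0.09}, {"z": 0.02, "turn": -0.09}, {"z": 0.02, "turn": -0.09}, {"z": 0.02}, {}, {}]' > m.json && python3 inch.py m.json
```

```text
clock: 6.85
tcp_pos: [0.4868, -0.1209, 0.0925]
tcp_rot: [-0.001, -0.181, 0.984, 0.001]
force: [0.2, 0.2, 0.3]
width: 0.6
gripper_force: 0.0
```

```bash
echo '[{"x": -0.002, "z": 0.016}, {"z": 0.014}, {"z": 0.004}, {}, {}]' > m.json && python3 inch.py m.json; echo '[{}, {}, {}, {}, {}, {}, {}, {}]' > m.json && python3 inch.py m.json 0 12
```

```text
clock: 7.27
tcp_pos: [0.4898, -0.1206, 0.0601]
tcp_rot: [0.0, -0.181, 0.983, -0.0]
force: [0.2, 0.7, 0.6]
width: 0.6
gripper_force: 0.0
clock: 7.93
tcp_pos: [0.4894, -0.1204, 0.0593]
tcp_rot: [0.0, -0.181, 0.983, -0.0]
force: [-0.1, -0.4, 3.0]
width: 0.255
gripper_force: 12.0
```

```bash
echo '[{"z": -0.02}, {"z": -0.04}, {"z": -0.038}, {"x": 0.0111, "y": -0.0297}, {"x": 0.0111, "y": -0.0297}, {"x": 0.0111, "y": -0.0297}, {"x": 0.0111, "y": -0.0297}, {"x": 0.0111, "y": -0.0297}, {"x": 0.0111, "y": -0.0297}, {"x": 0.0111, "y": -0.0297}, {"x": 0.0111, "y": -0.0297}, {"z": 0.017}, {"z": 0.017}, {}, {}]' > m.json && python3 inch.py m.json
```

```text
clock: 9.18
tcp_pos: [0.4906, -0.3736, 0.1225]
tcp_rot: [-0.001, -0.181, 0.983, 0.001]
force: [0.2, 0.1, -0.0]
width: 0.26
gripper_force: 12.0
```

```bash
echo '[{}, {}, {}, {}, {}, {"z": -0.035}, {}]' > m.json && python3 inch.py m.json 0.6
echo '[{"x": -0.0079, "y": 0.0354}, {"x": -0.0079, "y": 0.0354}, {"x": -0.0079, "y": 0.0354}, {"x": -0.0079, "y": 0.0354}, {"x": -0.0079, "y": 0.0354}, {"x": -0.0079, "y": 0.0354}, {"x": -0.0079, "y": 0.0354}, {"x": -0.0079, "y": 0.0354}, {"x": -0.0079, "y": 0.0354}, {"x": -0.0079, "y": 0.0354}, {"turn": 0.109}, {"turn": 0.109}, {"turn": 0.109}, {"turn": 0.109}, {"turn": 0.109}, {}, {}]' > m.json && python3 inch.py m.json
python3 - <<'E'
from h import *
s=state();print(s['tcp_pos'],px('wrist',(.4384,-.0152,.115),s))
t=camrig.capture("wrist")[...,::-1]; u=camrig.capture("scene")[...,::-1]
cv2.imwrite("pics/m4.png",np.hstack([cv2.resize(t,(480,360)),cv2.resize(u[190:300,340:430],(295,360))]))
E
```

```text
clock: 9.77
tcp_pos: [0.4927, -0.3754, 0.1631]
tcp_rot: [0.002, -0.181, 0.983, -0.003]
force: [1.2, -0.9, 0.8]
width: 0.602
gripper_force: 0.0
clock: 11.18
tcp_pos: [0.4389, -0.0151, 0.1583]
tcp_rot: [0.0, 0.089, 0.996, -0.0]
force: [0.1, 0.5, -0.3]
width: 0.598
gripper_force: 0.0
[ 0.43886107 -0.01508528  0.15833968] [309.  266.3]
```

View pics/m4.png

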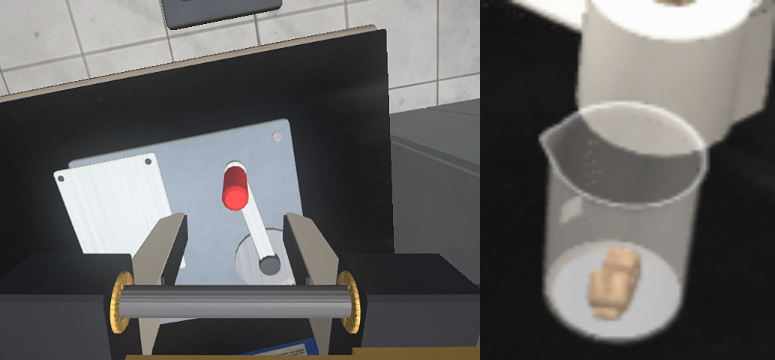

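Both corks are in the beaker, the stage is clear, and the grip top is at wrist (313,264) against the predicted (309,266). Descending onto the grip.

```bash
echo '[{"y": 0.001, "z": 0.03}, {"z": 0.03}, {"z": 0.022}, {"z": 0.01}, {"z": 0.003}, {}, {}]' > m.json && python3 inch.py m.json; echo '[{}, {}, {}, {}, {}, {}, {}, {}, {}]' > m.json && python3 inch.py m.json 0 40
```

```text
clock: 11.87
tcp_pos: [0.4393, -0.0142, 0.0637]
tcp_rot: [0.0, 0.09, 0.996, -0.0]
force: [0.3, 0.7, -0.7]
width: 0.601
gripper_force: 0.0
clock: 12.62
tcp_pos: [0.4389, -0.0147, 0.0633]
tcp_rot: [0.0, 0.09, 0.996, -0.0]
force: [-1.5, -7.2, 2.0]
width: 0.207
gripper_force: 40.0
```

```bash
f(){ grep -E 'tcp_pos|force' | tr '\n' ' '; echo; }
echo '[{"x": 0.0009, "y": 0.00275}, {}, {}]' > m.json && python3 inch.py m.json|f
echo '[{"x": 0.0009, "y": 0.00275}, {}, {}]' > m.json && python3 inch.py m.json|f
echo '[{"x": 0.0007, "y": 0.0028}, {}, {}]' > m.json && python3 inch.py m.json|f
echo '[{"x": 0.0007, "y": 0.0028}, {}, {}]' > m.json && python3 inch.py m.json|f
echo '[{"x": 0.0006, "y": 0.0028}, {}, {}]' > m.json && python3 inch.py m.json|f
echo '[{"x": 0.0006, "y": 0.0028}, {}, {}]' > m.json && python3 inch.py m.json|f
echo '[{"x": 0.0004, "y": 0.0028}, {}, {}]' > m.json && python3 inch.py m.json|f
```

```text
tcp_pos: [0.4385, -0.0119, 0.0632] force: [-2.2, -8.5, 2.9] gripper_force: 40.0 
tcp_pos: [0.4381, -0.009, 0.0633] force: [-1.1, -7.5, 2.2] gripper_force: 40.0 
tcp_pos: [0.4379, -0.006, 0.0632] force: [-2.0, -6.5, 2.7] gripper_force: 40.0 
tcp_pos: [0.4377, -0.0031, 0.0632] force: [-1.9, -7.3, 2.6] gripper_force: 40.0 
tcp_pos: [0.4375, -0.0002, 0.0632] force: [-2.8, -6.0, 2.1] gripper_force: 40.0 
tcp_pos: [0.4375, 0.0027, 0.0632] force: [-2.0, -4.6, 3.0] gripper_force: 40.0 
tcp_pos: [0.4376, 0.0057, 0.0632] force: [-1.9, -4.1, 3.7] gripper_force: 40.0
```

```bash
f(){ grep -E 'tcp_pos|force' | tr '\n' ' '; echo; }
echo '[{"x": 0.0002, "y": 0.0014}, {}, {}]' > m.json && python3 inch.py m.json|f
echo '[{"x": 0.0002, "y": 0.0014}, {}, {}]' > m.json && python3 inch.py m.json|f
echo '[{"x": 0.0001, "y": 0.0014}, {}, {}]' > m.json && python3 inch.py m.json|f
echo '[{"x": 0.0001, "y": 0.0014}, {}, {}]' > m.json && python3 inch.py m.json|f
echo '[{"x": 0.0002, "y": 0.0029}, {}, {}]' > m.json && python3 inch.py m.json|f
echo '[{"x": 0.0001, "y": 0.0029}, {}, {}]' > m.json && python3 inch.py m.json|f
echo '[{"x": 0.0001, "y": 0.0029}, {}, {}]' > m.json && python3 inch.py m.json|f
echo '[{"y": 0.0029}, {}, {}]' > m.json && python3 inch.py m.json|f
echo '[{"x": -0.0001, "y": 0.0029}, {}, {}]' > m.json && python3 inch.py m.json|f
```

```text
tcp_pos: [0.4376, 0.007, 0.0632] force: [-2.2, -5.2, 3.8] gripper_force: 40.0 
tcp_pos: [0.4377, 0.0083, 0.0632] force: [-2.7, -7.8, 2.5] gripper_force: 40.0 
tcp_pos: [0.4377, 0.0095, 0.0632] force: [-3.1, -10.4, 2.6] gripper_force: 40.0 
tcp_pos: [0.4378, 0.011, 0.0632] force: [-2.8, -7.4, 3.9] gripper_force: 40.0 
tcp_pos: [0.4381, 0.014, 0.0632] force: [-3.4, -6.9, 3.3] gripper_force: 40.0 
tcp_pos: [0.4385, 0.017, 0.0632] force: [-3.4, -6.6, 3.6] gripper_force: 40.0 
tcp_pos: [0.4389, 0.0198, 0.0632] force: [-2.3, -6.3, 3.5] gripper_force: 40.0 
tcp_pos: [0.4395, 0.0227, 0.0632] force: [-2.3, -5.5, 3.6] gripper_force: 40.0 
tcp_pos: [0.4401, 0.0256, 0.0632] force: [-3.0, -4.3, 4.1] gripper_force: 40.0
```

First click felt at y ≈ 0.008, where the geometry predicts it. The second seat is due at y ≈ 0.0306.

```bash
f(){ grep -E 'tcp_pos|force' | tr '\n' ' '; echo; }
echo '[{"x": -0.0003, "y": 0.0029}, {}, {}]' > m.json && python3 inch.py m.json|f
echo '[{"x": -0.0001, "y": 0.0014}, {}, {}]' > m.json && python3 inch.py m.json|f
echo '[{"x": -0.0002, "y": 0.0014}, {}, {}]' > m.json && python3 inch.py m.json|f
echo '[{"x": -0.0002, "y": 0.0014}, {}, {}]' > m.json && python3 inch.py m.json|f
echo '[{"x": -0.0002, "y": 0.0014}, {}, {}]' > m.json && python3 inch.py m.json|f
echo '[{"x": -0.0005, "y": 0.0029}, {}, {}]' > m.json && python3 inch.py m.json|f
echo '[{"x": -0.0006, "y": 0.0029}, {}, {}]' > m.json && python3 inch.py m.json|f
echo '[{"x": -0.0006, "y": 0.0028}, {}, {}]' > m.json && python3 inch.py m.json|f
echo '[{"x": -0.0007, "y": 0.0028}, {}, {}]' > m.json && python3 inch.py m.json|f
```

```text
tcp_pos: [0.4408, 0.0285, 0.0631] force: [-4.5, -3.7, 4.4] gripper_force: 40.0 
tcp_pos: [0.4411, 0.0297, 0.0631] force: [-4.1, -4.6, 4.7] gripper_force: 40.0 
tcp_pos: [0.4414, 0.031, 0.0631] force: [-4.1, -6.3, 5.6] gripper_force: 40.0 
tcp_pos: [0.4418, 0.0321, 0.0631] force: [-4.8, -7.6, 5.5] gripper_force: 40.0 
tcp_pos: [0.4422, 0.0336, 0.0631] force: [-5.2, -6.2, 4.5] gripper_force: 40.0 
tcp_pos: [0.4431, 0.0365, 0.0631] force: [-5.1, -5.6, 6.5] gripper_force: 40.0 
tcp_pos: [0.4442, 0.0393, 0.0631] force: [-5.7, -4.1, 5.8] gripper_force: 40.0 
tcp_pos: [0.4452, 0.042, 0.0631] force: [-4.7, -4.8, 6.3] gripper_force: 40.0 
tcp_pos: [0.4463, 0.0446, 0.0631] force: [-5.9, -4.5, 6.3] gripper_force: 40.0
```

Second click felt at y ≈ 0.031. The third seat is due at y ≈ 0.052, so I'm going finer.

```bash
f(){ grep -E 'tcp_pos|force' | tr '\n' ' '; echo; }
echo '[{"x": -0.0008, "y": 0.0028}, {}, {}]' > m.json && python3 inch.py m.json|f
echo '[{"x": -0.0004, "y": 0.0014}, {}, {}]' > m.json && python3 inch.py m.json|f
echo '[{"x": -0.0004, "y": 0.0014}, {}, {}]' > m.json && python3 inch.py m.json|f
echo '[{"x": -0.0003, "y": 0.001}, {}, {}]' > m.json && python3 inch.py m.json|f
echo '[{}, {}]' > m.json && python3 inch.py m.json|f
```

```text
tcp_pos: [0.4476, 0.0474, 0.0631] force: [-6.3, -3.3, 6.1] gripper_force: 40.0 
tcp_pos: [0.4482, 0.0485, 0.0631] force: [-5.2, -3.8, 7.7] gripper_force: 40.0 
tcp_pos: [0.4488, 0.0499, 0.0631] force: [-6.1, -3.9, 7.5] gripper_force: 40.0 
tcp_pos: [0.4493, 0.0508, 0.0631] force: [-5.2, -3.6, 6.9] gripper_force: 40.0 
tcp_pos: [0.4493, 0.0508, 0.0631] force: [-5.7, -3.2, 5.6] gripper_force: 40.0
```

```bash
f(){ grep -E 'tcp_pos|force' | tr '\n' ' '; echo; }
echo '[{"x": -0.0003, "y": 0.001}, {}, {}]' > m.json && python3 inch.py m.json|f
echo '[{"x": -0.0003, "y": 0.001}, {}, {}]' > m.json && python3 inch.py m.json|f
```

```text
tcp_pos: [0.4498, 0.0517, 0.0631] force: [-7.4, -3.5, 6.8] gripper_force: 40.0 
tcp_pos: [0.4502, 0.0525, 0.0631] force: [-5.9, -5.0, 7.2] gripper_force: 40.0
```

```bash
f(){ grep -E 'tcp_pos|force' | tr '\n' ' '; echo; }
echo '[{"x": -0.0003, "y": 0.001}, {}, {}]' > m.json && python3 inch.py m.json|f
echo '[{}, {}]' > m.json && python3 inch.py m.json|f
echo '[{}, {}]' > m.json && python3 inch.py m.json|f
```

```text
tcp_pos: [0.4505, 0.0532, 0.063] force: [-8.0, -7.8, 6.5] gripper_force: 40.0 
tcp_pos: [0.4505, 0.0532, 0.0631] force: [-7.0, -7.2, 8.0] gripper_force: 40.0 
tcp_pos: [0.4505, 0.0532, 0.063] force: [-7.0, -7.5, 7.7] gripper_force: 40.0
```

The tangential force jumped from about 5.5 to 10 N: third click felt, lever at about 0.67 rad. One final look.

Run:
```python
from h import *
cv2.imwrite("pics/s5.png",camrig.capture("scene")[...,::-1]); s=state(); print(s['clock'],s['tcp_pos'],s['force'],s['width'])
```

```text
21.1667 [0.45053717 0.05319818 0.06302167] [-6.2908312  -6.70322483  7.39066316] 0.20582911177758395
```

View pics/s5.png

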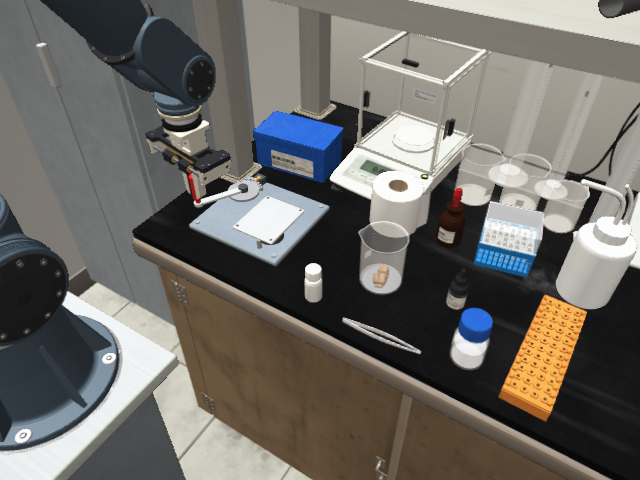

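The stage is clear and raised (270,220), both corks are in the beaker (381,275), the bottles have not moved, and the lever is held at (197,195).

```bash
python3 -c "
from workcell import bot, camrig, state
print(bot.finish_job())"
```

```text
the job is handed in; nothing more can be done
None
```

Job handed in at about 21 s: both corks are in the standing beaker, the bottles are undisturbed, and the lever is held at its third click (about 0.67 rad), each click having been felt as a force jump.

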